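Key the bangle post into the display turntable

ROBOT

A 6-joint arm with a two-finger parallel gripper is mounted at the origin on the work surface. World frame = base frame: x ahead of the robot, y to its left, z up, the work surface at z = 0. Lengths are in m, angles in rad, forces in N, time in s.
With the tool pointing down it reaches from about 0.275 to 0.825 m from the base axis. Payload 5.2 kg.
Tool frame: the origin (TCP) lies at the very end of the fingers, on their centre line; the grasp point (between the pads) lies 19 mm behind it; z points along the fingers, y is the line along which they close (so a half turn about z gives the same grasp; the last joint's range is limited). The gripper opens to 93 mm and grips with 3 to 60 N. Pads are 15 mm wide; open, the fingers measure 128 mm over their backs; the gripper's body (75 mm by 188 mm) begins 65 mm behind the grasp point.
Start: joints at [-1.351, 0.259, 1.535, -0, 1.348, -0.203], TCP at [0.226, -0.502, 0.219] pointing down, gripper open.
Joint ranges: [-3.14, 3.14], [-0.91, 2.08], [0.19, 2.58], [-1.22, 4.36], [0.22, 2.71], [-3.12, 3.12]. Speed limits (rad/s): [2.57, 2.57, 3.14, 3.14, 3.14, 3.14].

INTERFACE

Orientations are given as [roll, pitch, yaw] about the fixed x, y, z axes, in that order (R = Rz(yaw) Ry(pitch) Rx(roll)).
In Python, from bench import env, grab_frame, models gives the robot as it stands.
- The arm moves only by the shell command python3 -m crank 'ROWS' [FORCE]. ROWS is a JSON object of lists of equal length, an entry for each row: "jaw": the opening, from -1 (shut) to 1 (fully open); "slide": the shift along the tool's x, y, z in m, a list of three; "rot": the turn, a rotation vector about the tool's x, y, z in rad, a list of three. In form: {"jaw": [jaw, ...], "slide": [[dx, dy, dz], ...], "rot": [[wx, wy, wz], ...]}. A call has 1 to 12 rows; each row is the pose to reach, as a shift and turn from the pose commanded when the call began, along the tool's axes at that moment; what a row does not reach only later rows make up. A row lasts 1/12 s, in which the tool goes at most 41.7 mm and 7.16 degrees, less where a joint would pass 70% of its speed; a pose out of reach is approached as far as the arm can. A call with a gripper value outside its range is refused whole. The fingers move at their own pace and stop on an object; FORCE is the grip in N (left out, the last holds). Time passes only in rows, so rows that repeat a pose let the fingers close. It gives the time, the measured TCP pose, the force, the opening and the grip force at its end, in the units of the state.
- env.observe(): the state, without advancing time (a new reading comes with each control period).
- grab_frame(name): name is "side" or "top"; returns a dict with "pixels" (420x560x3 uint8, blue, green, red), "fx", "fy", "cx", "cy" (pixels), "k1" (the pictures are not rectified: a ray, as slopes to the right and down, at radius r is drawn at 1 + k1 r^2 times it, then the intrinsics apply), "eye" and "rotation" of the camera in the world. Camera axes: x right, y up, looking along -z (the intrinsics and any distortion apply to the point x, -y, -z); pixel columns grow to the right and rows downward; lengths in m; the calibration is good to about 2 mm. A picture is of the moment at which its call begins. There is no depth.
- env.finish_job(): hands the job in; it is judged then, once.
Trained networks look in a picture, given as the dict that the camera call returned (one of the last four; its "shot" number tells which), for a name from the list of things; names that differ only in an ending like _2 or _b are one class to them, and where a whole thing is asked for, a point or a joint stands for the part that bears it (a point fixed in the world has none). Each returns a list of dicts, best first, with "conf" (0 to 1); they miss things now and then, are a little off and sometimes report something else, mostly with a low value. They report only what shows in the picture. A call takes as long as a camera call. They do not tell look-alikes from the thing itself.
- models.outline_of(label, picture): "mask" (420x560 bool, what is visible of it) and "point" ([column, row] as shares, 0 to 1, of the picture: columns of its width, rows of its height, amid what is visible of it).
- models.pinpoint(label, picture): "point" ([column, row] as shares, 0 to 1, of the picture: columns of its width, rows of its height: a listed point, or the origin of a listed thing).
The state is a dict: "t": time; "qpos": joint angles; "joint_vel": joint speeds; "effort": joint torques, N m; "ee_pos": TCP position; "orientation": TCP orientation; "contact_force": force on the tool from outside, world axes, zero at the start; "ft_torque": the same for the moment, N m; "width": finger opening in m; "grasp_force": force on a finger pad.
Only numpy, scipy, OpenCV 4.12 (cv2) and the standard library are available. Lean on these libraries where they do the work, as an engineer would, in place of code of your own. Each camera call takes 0.05 s, during which the arm holds its last target. There are 200 camera calls.

TASK

Take the T-bar post out of the wooden rack and put its keyed foot into the square hub on the display turntable, turning it until the key slips into the keyway, then push it down against the spring until its collar sits on the hub. Finish while still gripping the post and holding it pressed fully home, upright, so that I can fit the locking pin: do not let go. Leave the two knob posts and everything else on the counter where they are.

Things in the scene. Friction and masses are not known exactly. Their poses are not given: they have to be found in the camera images.
- tbar_post: Brass T-bar bangle post, 0.16 kg, 116 mm long, upright. Origin: centre of the underside of its 40 mm collar (6 mm thick), z up the post. A 12 mm round stem above carries a crossbar. Below the collar a round 16 mm shaft reaches 44 mm under the origin (last 5 mm tapered to 10 mm). At the start the collar rests on the rack's top, the shaft hanging loosely in any one of the three holes
- tbar_grip (a point): Centre of the T-bar post's crossbar, 62 mm above the post's origin on its axis; axes as the post's. The bar is 16 mm (x) by 70 mm (y) by 20 mm high: grip it from above across its 16 mm
- tbar_key (a point): Lower outer end of the post's key, 13 mm from the axis and 30 mm below the post's origin. The key is a rib 6 mm wide on the shaft's +x side, from 30 to 4 mm below the origin. A 6 mm wide nub on the collar's rim, reaching 28 mm from the axis, also points +x and shows where the key is
- rack: Wooden rack block 64 mm (x) by 230 mm (y) by 60 mm high, fixed; origin at the centre of its underside. Three round 29 mm holes, 54 mm deep, in its top at y = -70, 0, +70 mm hold the T-bar post and the two knob posts
- turntable: Display turntable, locked and fixed: round base, 150 mm diameter, 24 mm high, with a square aluminium hub 48 by 48 mm in its middle, top 80 mm above the origin (centre of the underside, z up)
- hub_mouth (a point): Centre of the bore's mouth, on top of the hub, axes as the turntable's. The bore is 18.5 mm across with a keyway 8 mm wide on its +x side, reaching 15 mm from the axis, all the way down: the post goes in only with its +x along this +x (one way only). The post is home when its origin is here
- plunger (a joint): Spring plunger in the bore: 0 at rest, with its top 30 mm below the hub's top; grows in metres as it is pressed down; 0.014 when the post's collar is on the hub. It pushes back with 4 N at 0 and 11 N at 0.014, enough to lift the post again when let go
- knob_post_a: Brass knob post; like the T-bar post but with a 28 mm ball on top, its centre 62 mm above the collar's underside, no key and no nub. Origin: centre of the collar's underside. Stands in another hole of the rack; bystander
- knob_post_b: Another brass knob post; like the T-bar post but with a 28 mm ball on top, its centre 62 mm above the collar's underside, no key and no nub. Origin: centre of the collar's underside. Stands in another hole of the rack; bystander
- lac_kada: Red lac bangle lying flat, 68 mm across, 14 mm high, origin under its centre, between rack and turntable; bystander
- gold_bangle: Gold-plated bangle, 68 mm across, 6 mm high, lying in the half-open drawer of the glass showcase on the left; bystander
- pink_bangle: Pink glass bangle, 66 mm across, 6 mm high, in the same drawer; bystander
- brass_mirror: Brass hand mirror lying flat, disc 96 mm across (origin under its centre), 100 mm handle along -x, 8 mm thick, on the right; bystander
- trinket_box: Closed tin trinket box 94 by 69 mm, 59 mm high with its little knob, origin under its centre, on the right; bystander
Things that resemble listed ones, but are neither listed nor needed, are in the scene too. What is shaped like the tbar_post but turquoise is not meant.

How it is judged:
By the outcome, as a careful person would: the job done as asked, in the order asked, and still so for the second after the job is handed in, while the arm keeps its last pose, push and grip.
It also fails if it takes over 42 s, if anything falls off the work surface, if the arm or the gripper's body presses on something with over 40 N, if the wrist force passes 120 N, or if a joint passes its speed limit or range.

## Working session

There is one attempt and no reset: what is moved stays moved. The work goes in short steps, Python scripts to look and compute and a shell command to move; the robot and the scene stay as the last step left them, time stands still between calls to the robot, and variables do not carry over. Pictures are saved under pics/ and viewed, at most 10 in all, crops included, and the job is handed in when it is done.

```bash
mkdir -p pics; cat > h.py <<'E'
import numpy as np, cv2
from bench import env, grab_frame, models
def ray(f,p):
    p=np.array(p,float); K=np.array([[f['fx'],0,f['cx']],[0,f['fy'],f['cy']],[0,0,1]])
    u=cv2.undistortPoints(p.reshape(1,1,2),K,np.array([f['k1'],0,0,0.]))[0,0]
    R=np.array(f['rotation']); d=R@np.array([u[0],-u[1],-1.]); return np.array(f['eye']),d
def onz(f,p,z):
    e,d=ray(f,p); return e+d*(z-e[2])/d[2]
def px(f,s): return np.array([s[0]*560,s[1]*420])
def proj(f,P):
    c=np.array(f['rotation']).T@(np.array(P)-np.array(f['eye'])); u=np.array([c[0],-c[1]])/-c[2]
    u=u*(1+f['k1']*(u@u)); return np.array([u[0]*f['fx']+f['cx'],u[1]*f['fy']+f['cy']])
def tri(f1,p1,f2,p2):
    e1,d1=ray(f1,p1);e2,d2=ray(f2,p2)
    s=np.linalg.lstsq(np.c_[d1,-d2],e2-e1,rcond=None)[0]
    a=e1+s[0]*d1;b=e2+s[1]*d2; return (a+b)/2,np.linalg.norm(a-b)
E
python3 - <<'E'
from h import *
fs={}
for n in('top','side'):
    f=grab_frame(n);fs[n]=f;cv2.imwrite(f'pics/{n}0.png',f['pixels'])
    print(n,np.round(f['eye'],3),np.round(f['rotation'],3).tolist(),f['fx'],f['k1'])
    for l in('tbar_post','tbar_grip','tbar_key','hub_mouth','turntable','rack','knob_post_a'):
        for r in models.pinpoint(l,f)[:4]: print(l,round(r['conf'],2),px(f,r['point']).round(1))
E
```

```text
top [0.455 0.025 1.284] [0.067, -0.015, -1.587] 435.9690713611883 -0.06748205107884875
tbar_post 0.8 [226.2 186.3]
tbar_post 0.79 [226.2 225.8]
tbar_post 0.66 [228.4 264.7]
tbar_post 0.54 [261.5 258.1]
tbar_grip 0.63 [265.8 259.9]
tbar_grip 0.55 [221.3 222.7]
tbar_grip 0.55 [175.3 221.7]
tbar_grip 0.51 [222.7 263.8]
hub_mouth 0.74 [336.5 198.4]
turntable 0.78 [335.1 200.4]
rack 0.98 [203.6 224.5]
knob_post_a 0.55 [203.4 222.3]
knob_post_a 0.52 [176.4 222.7]
knob_post_a 0.4 [423.7 189.6]
side [-0.3    0.985  0.979] [0.974, 0.02, -2.461] 438.27778923375735 -0.06395990794041884
tbar_post 0.71 [301.3 231.2]
tbar_post 0.7 [260.3 232.3]
tbar_post 0.69 [237.3 218.4]
tbar_post 0.62 [286.3 250.4]
tbar_grip 0.74 [235.7 204.8]
tbar_grip 0.69 [257.4 218.8]
tbar_grip 0.58 [301.8 217.4]
tbar_grip 0.55 [286.4 233.6]
tbar_key 0.74 [299.9 235.1]
tbar_key 0.59 [284.9 255.2]
tbar_key 0.55 [235.6 229.2]
tbar_key 0.52 [259.6 234.9]
hub_mouth 0.56 [300.5 176.1]
hub_mouth 0.17 [258.4 238.6]
turntable 0.82 [302.5 196.2]
rack 0.55 [243.9 252.1]
knob_post_a 0.64 [227.2 253.2]
knob_post_a 0.62 [243.3 240.5]
```

```bash
python3 -c "
from bench import env;print(env.observe())"; ls
```

```text
{'t': 0.8, 'qpos': array([-1.35080551e+00,  2.58569614e-01,  1.53496274e+00,  3.43608354e-06,
        1.34797800e+00, -2.02805028e-01]), 'joint_vel': array([-0.0027204 , -0.00043285,  0.00105965, -0.00043229, -0.00084248,
        0.00099252]), 'effort': array([ 1.18931184e-03, -4.37130082e+01, -2.84297168e+01,  7.20665208e-02,
        3.08803318e-02, -2.39482512e-05]), 'ee_pos': array([ 0.22569854, -0.50159252,  0.21868409]), 'orientation': array([3.14151136e+00, 1.32948922e-05, 4.22795084e-01]), 'contact_force': array([ 0.24321578,  0.48167903, -0.05302999]), 'ft_torque': array([ 0.05423243, -0.01940962,  0.0280948 ]), 'grasp_force': 0.0, 'width': 0.09300918664839328}
h.py
pics
```

View images.

```bash
sed -i 's/^def ray/from scipy.spatial.transform import Rotation as Ro\ndef RR(f): return Ro.from_euler("xyz",f["rotation"]).as_matrix()\ndef ray/; s/np.array(f\[.rotation.\])/RR(f)/' h.py; python3 -c "
import cv2
a=cv2.imread('pics/top0.png')[130:330,140:400];cv2.imwrite('pics/top1.png',cv2.resize(a,None,fx=3,fy=3,interpolation=2))
a=cv2.imread('pics/side0.png')[140:310,190:380];cv2.imwrite('pics/side1.png',cv2.resize(a,None,fx=3.5,fy=3.5,interpolation=2)[:600])"
```

```text
(no output)
```

View pics/top1.png

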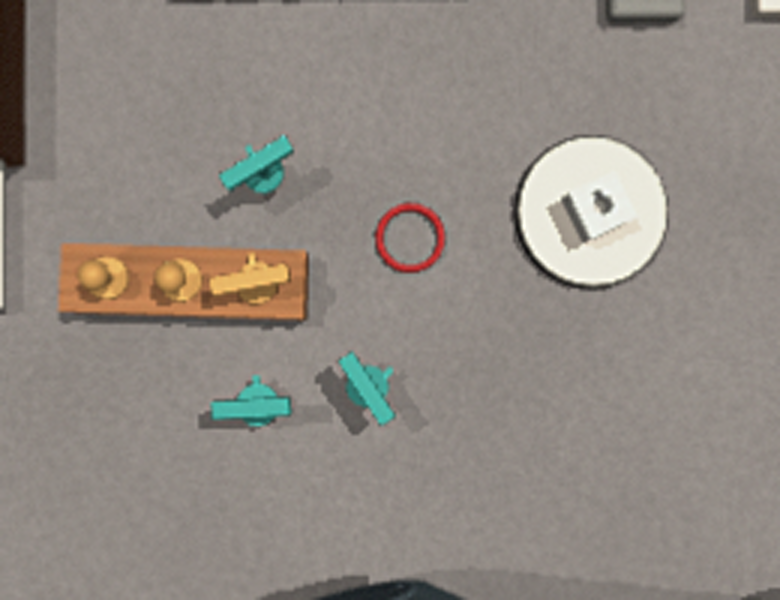

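View pics/side1.png

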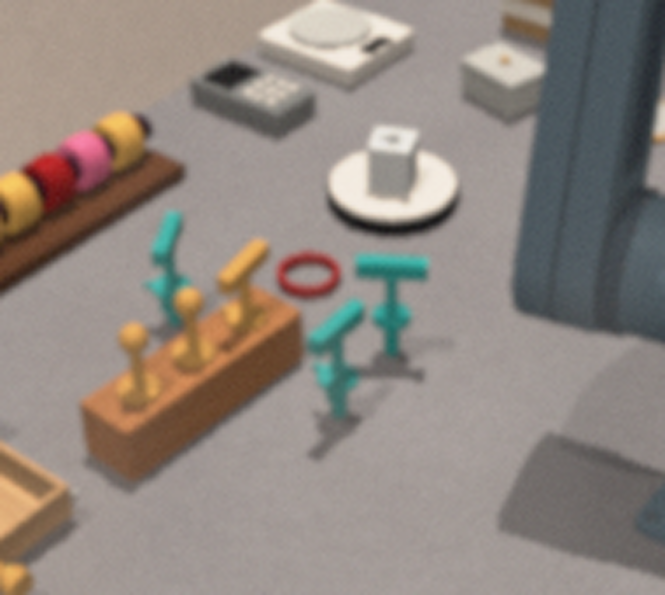

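```bash
python3 - <<'E'
from h import *
t=grab_frame('top');s=grab_frame('side')
print('grip top@.122',onz(t,[223,222.7],.122))
for l in('tbar_grip','hub_mouth','turntable'):
    a=[px(t,r['point']) for r in models.pinpoint(l,t)]; b=[px(s,r['point']) for r in models.pinpoint(l,s)]
    for p in a:
        for q in b:
            P,e=tri(t,p,s,q)
            if e<.015: print(l,p.round(1),q.round(1),P.round(4),round(e,4))
for r in models.outline_of('rack',t)[:1]:
    c=cv2.findContours(r['mask'].astype('u1').copy(),0,2)[0]; print(cv2.minAreaRect(max(c,key=len)))
for r in models.outline_of('tbar_post',t)[:4]:
    m=r['mask'];ys,xs=m.nonzero();print('tb',r['conf'],xs.mean(),ys.mean(),len(xs))
# bar mask by colour: bright brass
hsv=cv2.cvtColor(t['pixels'],cv2.COLOR_BGR2HSV)
print(hsv[216:232:2,210:240:3].tolist()[3])
A=t['pixels'][180:216,316:356];A=cv2.resize(A,None,fx=12,fy=12,interpolation=2)
B=t['pixels'][206:242,203:243];B=cv2.resize(B,None,fx=12,fy=12,interpolation=2)
cv2.imwrite('pics/z.png',cv2.resize(np.vstack([A[:290*2],B])[:864],None,fx=.69,fy=.69)); 
E
```

```text
grip top@.122 [0.51062085 0.14172716 0.122     ]
tbar_grip [222.  222.9] [259.3 218.2] [0.5096 0.1445 0.1137] 0.0024
tbar_grip [223.5 264.5] [285.7 235. ] [0.3979 0.1436 0.0968] 0.0014
hub_mouth [339.5 197.3] [300.3 177. ] [ 0.5784 -0.1752  0.0924] 0.0035
turntable [336.9 202.6] [303.4 198.8] [ 0.5724 -0.1857 -0.0132] 0.0009
((201.05503845214844, 223.6834716796875), (82.2955551147461, 23.958696365356445), 1.7357046604156494)
tb 0.69 223.8181818181818 264.4848484848485 264
tb 0.63 261.88715953307394 257.8988326848249 257
tb 0.57 223.4863813229572 223.23346303501947 257
tb 0.21 446.07142857142856 254.42190476190476 1050
[[15, 146, 184], [17, 146, 225], [18, 144, 229], [19, 141, 231], [19, 140, 232], [18, 139, 231], [19, 139, 231], [19, 139, 233], [19, 141, 237], [12, 141, 185]]
```

View pics/z.png

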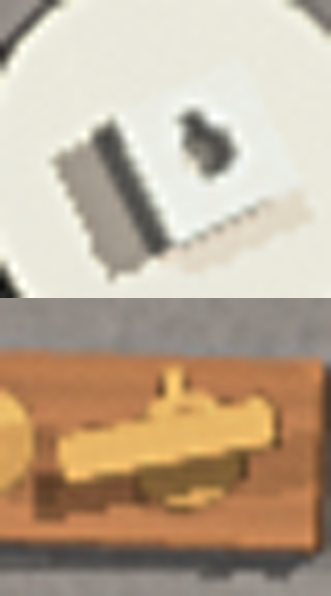

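```bash
python3 - <<'E'
from h import *
from scipy.optimize import minimize
t=cv2.imread('pics/top0.png').astype(float); f=grab_frame('top')
def yaw(P,Q): return np.degrees(np.arctan2(*(Q-P)[1::-1]))
def z(x,y,oy=0): return np.array([x/8.28+(316 if oy==0 else 203)-.5,(y-oy)/8.28+(180 if oy==0 else 206)-.5])
L,B,R=[onz(f,z(*p),.08) for p in((112,122),(168,246),(270,200))]
print('hub',yaw(B,L),yaw(R,B)+0, np.linalg.norm(L-B), L,B)
u=(L-B)/np.linalg.norm(L-B); v=np.array([u[1],-u[0],0]); print('centre',(L+B)/2+v*.024)
print('bore',onz(f,z(213,155),.08),'key',onz(f,z(189,117),.08))
# fit rect: maximise inside-outside brightness contrast by sampling
g=cv2.imread('pics/top0.png')
def samp(img,P): 
    p=np.array([proj(f,q) for q in P],np.float32); return cv2.remap(img,p[:,0].reshape(-1,1),p[:,1].reshape(-1,1),1)[:,0]
def fit(img,x0,a,b,zz,sign,sides,w=.0025):
    def edge(x):
        c,s=np.cos(x[2]),np.sin(x[2]);E=0
        for n in sides:
            for k in np.linspace(-.85,.85,15):
                q=lambda o:(n[0]*(a+o) if n[0] else k*a, n[1]*(b+o) if n[1] else k*b)
                P=[[x[0]+c*i-s*j,x[1]+s*i+c*j,zz] for i,j in(q(-w),q(w))]
                v=samp(img,P); E+=v[0]-v[1]
        return -sign*E/100
    r=minimize(edge,x0,method='Nelder-Mead',options=dict(initial_simplex=np.array([x0]*4)+np.vstack([np.zeros(3),np.diag([.004,.004,.06])])))
    return r.x[:2],np.degrees(r.x[2]),r.fun
sat=cv2.cvtColor(g,cv2.COLOR_BGR2HSV)[...,1].astype(np.float32); blue=g[...,0].astype(np.float32)
print(fit(blue,[.58,-.182,np.radians(23)],.024,.024,.08,1,[(1,0),(-1,0),(0,1),(0,-1)]))
gr=g[...,1].astype(np.float32)
for x0 in([.511,.142,.18],[.509,.141,.2]): print('bar',fit(gr,x0,.008,.035,.132,1,[(1,0),(-1,0),(0,1),(0,-1)]))
E
```

```text
hub 22.9308689616532 113.25254027094914 0.045705870870308196 [ 0.58731514 -0.14939927  0.08      ] [ 0.54522115 -0.1672072   0.08      ]
centre [ 0.57561903 -0.18040665  0.08      ]
bore [ 0.57568256 -0.18323328  0.08      ] key [ 0.58864417 -0.17546826  0.08      ]
(array([ 0.57758699, -0.180676  ]), np.float64(24.282083255655888), np.float64(-27.568553924560547))
bar (array([0.51032523, 0.14231189]), np.float64(10.733437018394406), np.float64(-38.946563720703125))
bar (array([0.51029568, 0.14218813]), np.float64(10.701709216831716), np.float64(-38.94498062133789))
```

The brass T-bar stands in the right-hand hole of the rack as seen from above, with its nub pointing up (+x) at about px (224, 216) and a post yaw of about 10.7°. The hub's bore is at px (341, 198), with the keyway up-left at a yaw of about 23.5°. I'm moving to hover over the bar.

```bash
python3 -m crank '{"jaw":[0,0,0,0,0,0,0,0,0,0,0,0],"slide":[[0.524,-0.47,0.019],[0.524,-0.47,0.019],[0.524,-0.47,0.019],[0.524,-0.47,0.019],[0.524,-0.47,0.019],[0.524,-0.47,0.019],[0.524,-0.47,0.019],[0.524,-0.47,0.019],[0.524,-0.47,0.019],[0.524,-0.47,0.019],[0.524,-0.47,0.019],[0.524,-0.47,0.019]],"rot":[[0,0,-1.335],[0,0,-1.335],[0,0,-1.335],[0,0,-1.335],[0,0,-1.335],[0,0,-1.335],[0,0,-1.335],[0,0,-1.335],[0,0,-1.335],[0,0,-1.335],[0,0,-1.335],[0,0,-1.335]]}' 20
cat >> h.py <<'E'
def go(x,y,z,yawdeg):
    o=env.observe();R=Ro.from_euler('xyz',o['orientation'])
    T=Ro.from_euler('xyz',[np.pi,0,np.radians(yawdeg)])
    print('t',o['t'],'pos',o['ee_pos'].round(4),'rpy',np.degrees(o['orientation']).round(2),'w',round(o['width'],4),'F',o['contact_force'].round(1),'g',round(o['grasp_force'],1))
    print('slide',R.inv().apply(np.array([x,y,z])-o['ee_pos']).round(4),'rot',(R.inv()*T).as_rotvec().round(4))
E
python3 -c "
from h import *
go(.5103,.1423,.20,100.7)"
```

```text
t: 2.35
ee_pos: [0.4285, -0.0425, 0.2055]
orientation: [3.141, 0.001, 1.762]
contact_force: [0.5, -1.2, 0.2]
width: 0.0466
grasp_force: 0.0
t 2.35 pos [ 0.4285 -0.0425  0.2055] rpy [1.7995e+02 4.0000e-02 1.0098e+02] w 0.0466 F [ 0.5 -1.2  0.2] g 0.0
slide [0.1659 0.1155 0.0055] rot [0.0009 0.0006 0.0048]
```

```bash
python3 -m crank '{"jaw":[0,0,0,0,0,0,0,0],"slide":[[0.166,0.115,0.005],[0.166,0.115,0.005],[0.166,0.115,0.005],[0.166,0.115,0.005],[0.166,0.115,0.005],[0.166,0.115,0.005],[0.166,0.115,0.005],[0.166,0.115,0.005]],"rot":[[0,0,0.005],[0,0,0.005],[0,0,0.005],[0,0,0.005],[0,0,0.005],[0,0,0.005],[0,0,0.005],[0,0,0.005]]}' 20
python3 -c "
from h import *
go(.5103,.1423,.103,100.7)
s=grab_frame('side');a=s['pixels'][150:290,180:320];cv2.imwrite('pics/s2.png',cv2.resize(a,None,fx=4,fy=4,interpolation=2))
for zz in (.2,):
  print(proj(s,[.5103,.1423,.122]),proj(s,env.observe()['ee_pos']))"
```

```text
t: 3.02
ee_pos: [0.5097, 0.1396, 0.1999]
orientation: [-3.141, 0.0, 1.754]
contact_force: [0.1, 0.5, -0.2]
width: 0.0465
grasp_force: 0.0
t 3.0167 pos [0.5097 0.1396 0.1999] rpy [-1.7994e+02  3.0000e-02  1.0048e+02] w 0.0465 F [ 0.1  0.5 -0.2] g 0.0
slide [0.0026 0.0011 0.0969] rot [-0.001   0.0005 -0.0039]
[259.07423759 215.7520083 ] [258.62653698 195.72339456]
```

View pics/s2.png

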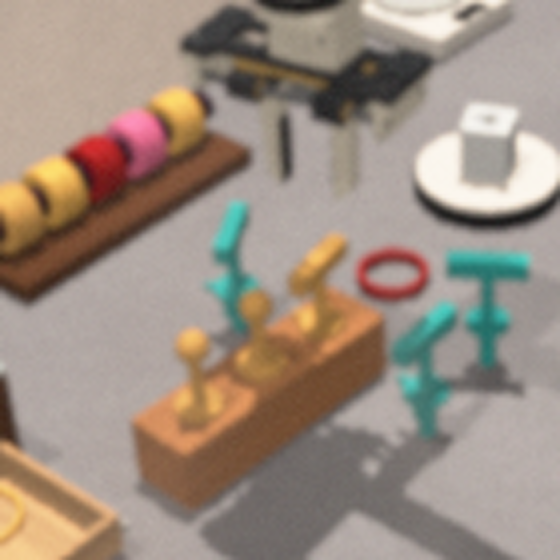

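The fingertips are centred above the brass bar: tips at px (258, 197), bar at (260, 215), which matches the projection. I'm descending and closing.

```bash
python3 -m crank '{"jaw":[0,0,0,0,0,0,-0.8,-1,-1,-1,-1,-1],"slide":[[0.002,0.001,0.03],[0.002,0.001,0.06],[0.002,0.001,0.08],[0.002,0.001,0.097],[0.002,0.001,0.097],[0.002,0.001,0.097],[0.002,0.001,0.097],[0.002,0.001,0.097],[0.002,0.001,0.097],[0.002,0.001,0.097],[0.002,0.001,0.097],[0.002,0.001,0.097]],"rot":[[0,0,-0.004],[0,0,-0.004],[0,0,-0.004],[0,0,-0.004],[0,0,-0.004],[0,0,-0.004],[0,0,-0.004],[0,0,-0.004],[0,0,-0.004],[0,0,-0.004],[0,0,-0.004],[0,0,-0.004]]}' 40
python3 -c "
from h import *
go(.5103,.1423,.19,100.7)"
```

```text
t: 4.07
ee_pos: [0.5107, 0.1421, 0.1034]
orientation: [3.142, 0.0, 1.757]
contact_force: [-2.4, -1.3, 1.8]
width: 0.0155
grasp_force: 40.0
t 4.0667 pos [0.5107 0.1421 0.1034] rpy [180.     0.   100.67] w 0.0155 F [-2.4 -1.3  1.8] g 40.0
slide [ 0.0002 -0.0003 -0.0866] rot [ 0.      0.0001 -0.0005]
```

```bash
python3 -m crank '{"jaw":[-1,-1,-1,-1,-1,-1,-1,-1],"slide":[[0,0,-0.01],[0,0,-0.025],[0,0,-0.045],[0,0,-0.065],[0,0,-0.085],[0,0,-0.098],[0,0,-0.098],[0,0,-0.098]],"rot":[[0,0,0],[0,0,0],[0,0,0],[0,0,0],[0,0,0],[0,0,0],[0,0,0],[0,0,0]]}' 50
python3 -c "
from h import *
go(.577,-.1815,.20,113.5)"
```

```text
t: 4.73
ee_pos: [0.5111, 0.1422, 0.2019]
orientation: [3.14, 0.0, 1.757]
contact_force: [-0.2, -0.4, -2.3]
width: 0.0156
grasp_force: 50.0
t 4.7333 pos [0.5111 0.1422 0.2019] rpy [1.7991e+02 1.0000e-02 1.0067e+02] w 0.0156 F [-0.2 -0.4 -2.3] g 50.0
slide [-0.3303  0.0048  0.0019] rot [ 0.0016  0.0004 -0.2239]
```

```bash
python3 -m crank '{"jaw":[-1,-1,-1,-1,-1,-1,-1,-1,-1,-1,-1,-1],"slide":[[-0.02,0,0],[-0.05,0.001,0],[-0.085,0.001,0],[-0.12,0.002,0],[-0.155,0.002,0],[-0.19,0.003,0],[-0.225,0.003,0],[-0.26,0.004,0.001],[-0.29,0.004,0.001],[-0.312,0.005,0.002],[-0.325,0.005,0.002],[-0.33,0.005,0.002]],"rot":[[0,0,-0.02],[0,0,-0.04],[0,0,-0.06],[0,0,-0.08],[0,0,-0.1],[0,0,-0.12],[0,0,-0.14],[0,0,-0.16],[0,0,-0.18],[0,0,-0.2],[0,0,-0.22],[0.001,0,-0.224]]}'
python3 - <<'E'
from h import *
t=grab_frame('top');s=grab_frame('side')
go(.577,-.1815,.15,113.5)
o=env.observe()['ee_pos'];A=o+[0,0,-.043-.044];print('exp bottom',proj(s,A),proj(t,o+[0,0,.029]),'mouth',proj(s,[.577,-.1815,.08]),proj(t,[.577,-.1815,.08]))
a=s['pixels'][130:230,250:350];b=t['pixels'][150:250,290:390]
cv2.imwrite('pics/h3.png',cv2.resize(np.hstack([a,b]),None,fx=4,fy=4,interpolation=2))
E
```

```text
t: 5.73
ee_pos: [0.5761, -0.1834, 0.1969]
orientation: [-3.138, -0.002, 1.979]
contact_force: [-0.5, 0.9, -2.3]
width: 0.016
grasp_force: 50.0
t 5.8333 pos [ 0.5761 -0.1816  0.1975] rpy [-1.7985e+02 -1.4000e-01  1.1339e+02] w 0.0157 F [ 0.7  1.3 -1.8] g 50.0
slide [-0.0003  0.001   0.0475] rot [-0.0027 -0.0024 -0.0019]
exp bottom [302.26917793 172.4563791 ] [350.70776324 191.93233673] mouth [302.03855603 179.12965166] [340.59300748 197.75785852]
```

View pics/h3.png

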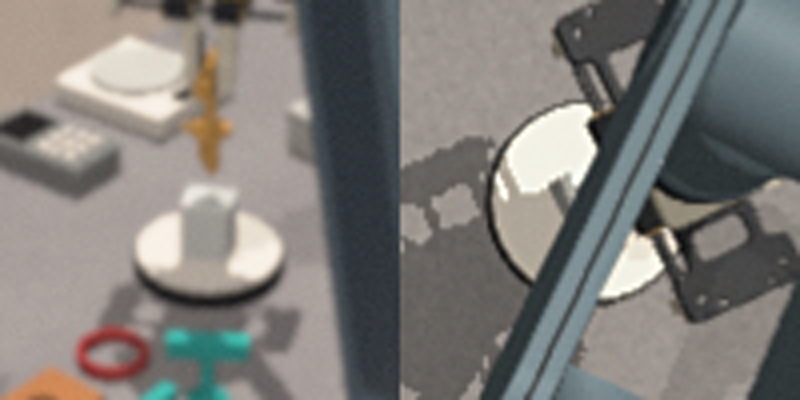

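Side view: the post's lower end is at px (302, 172), directly above the hub mouth at (302, 179), and it matches the prediction. I'm lowering the tapered end into the bore, stopping short of the key.

```bash
python3 -m crank '{"jaw":[-1,-1,-1,-1,-1,-1,-1,-1],"slide":[[0,0.001,0.008],[0,0.001,0.018],[0,0.001,0.026],[0,0.001,0.032],[0,0.001,0.036],[0,0.001,0.04],[0,0.001,0.04],[0,0.001,0.04]],"rot":[[-0.002,-0.002,-0.002],[-0.002,-0.002,-0.002],[-0.002,-0.002,-0.002],[-0.002,-0.002,-0.002],[-0.002,-0.002,-0.002],[-0.002,-0.002,-0.002],[-0.002,-0.002,-0.002],[-0.002,-0.002,-0.002]]}'
python3 -c "
from h import *
go(.577,-.1815,.149,113.5)"
```

```text
t: 6.5
ee_pos: [0.5777, -0.1808, 0.1591]
orientation: [3.141, 0.002, 1.983]
contact_force: [-0.7, -0.2, -2.2]
width: 0.0158
grasp_force: 50.0
t 6.5 pos [ 0.5777 -0.1808  0.1591] rpy [1.7995e+02 1.0000e-01 1.1361e+02] w 0.0158 F [-0.7 -0.2 -2.2] g 50.0
slide [-0.0004 -0.0009  0.0101] rot [0.0009 0.0017 0.002 ]
```

```bash
python3 -m crank '{"jaw":[-1,-1,-1,-1,-1,-1],"slide":[[0,0,0.003],[0,0,0.006],[0,0,0.008],[0,0,0.01],[0,0,0.01],[0,0,0.01]],"rot":[[0,0,0],[0,0,0],[0,0,0],[0,0,0],[0,0,0],[0,0,0]]}'
python3 -c "
from h import *
go(.577,-.1815,.140,113.5)"
```

```text
t: 7.0
ee_pos: [0.5777, -0.181, 0.1491]
orientation: [3.141, 0.002, 1.983]
contact_force: [-0.7, -0.8, -1.8]
width: 0.0156
grasp_force: 50.0
t 7.0 pos [ 0.5777 -0.181   0.1491] rpy [1.7994e+02 1.1000e-01 1.1360e+02] w 0.0156 F [-0.7 -0.8 -1.8] g 50.0
slide [-0.0002 -0.0008  0.0091] rot [0.001  0.0019 0.0018]
```

```bash
python3 -m crank '{"jaw":[-1,-1,-1,-1,-1,-1],"slide":[[0,0,0.003],[0,0,0.006],[0,0,0.008],[0,0,0.01],[0,0,0.01],[0,0,0.01]],"rot":[[0,0,0],[0,0,0],[0,0,0],[0,0,0],[0,0,0],[0,0,0]]}' 60
python3 -c "
from h import *
go(.577,-.1815,.122,113.5);print(env.observe()['ft_torque'])"
```

```text
t: 7.5
ee_pos: [0.5776, -0.181, 0.139]
orientation: [3.141, 0.002, 1.983]
contact_force: [-0.3, 0.1, -1.2]
width: 0.016
grasp_force: 60.0
t 7.5 pos [ 0.5776 -0.181   0.139 ] rpy [1.7995e+02 1.0000e-01 1.1360e+02] w 0.016 F [-0.3  0.1 -1.2] g 60.0
slide [-0.0002 -0.0008  0.017 ] rot [0.0008 0.0017 0.0018]
[ 0.05406596 -0.07163815  0.02184602]
```

The key is in without touching the sides. Next I press against the spring; home should be at TCP z ≈ 0.1234.

```bash
python3 -m crank '{"jaw":[-1,-1,-1,-1,-1,-1,-1,-1],"slide":[[0,0,0.003],[0,0,0.006],[0,0,0.009],[0,0,0.012],[0,0,0.014],[0,0,0.015],[0,0,0.015],[0,0,0.015]],"rot":[[0.001,0.002,0.001],[0.001,0.002,0.001],[0.001,0.002,0.001],[0.001,0.002,0.001],[0.001,0.002,0.001],[0.001,0.002,0.001],[0.001,0.002,0.001],[0.001,0.002,0.001]]}' 60
python3 -c "
from h import *
go(.577,-.1815,.122,113.5);print(env.observe()['ft_torque'])"
```

```text
t: 8.17
ee_pos: [0.5781, -0.1812, 0.1256]
orientation: [3.141, 0.001, 1.982]
contact_force: [-2.2, 1.0, 8.1]
width: 0.0152
grasp_force: 60.0
t 8.1667 pos [ 0.5781 -0.1812  0.1256] rpy [1.7994e+02 7.0000e-02 1.1355e+02] w 0.0152 F [-2.2  1.   8.1] g 60.0
slide [ 0.0001 -0.0011  0.0036] rot [0.001  0.0013 0.0009]
[ 0.20733766  0.43431509 -0.0171662 ]
```

```bash
python3 -m crank '{"jaw":[-1,-1,-1,-1],"slide":[[0,0,0.001],[0,0,0.002],[0,0,0.003],[0,0,0.003]],"rot":[[0,0,0],[0,0,0],[0,0,0],[0,0,0]]}' 60
python3 -c "
from h import *
go(.577,-.1815,.122,113.5);print(env.observe()['ft_torque'])"
```

```text
t: 8.5
ee_pos: [0.5781, -0.1812, 0.1234]
orientation: [3.14, 0.002, 1.982]
contact_force: [-5.0, 2.5, 13.3]
width: 0.0154
grasp_force: 60.0
t 8.5 pos [ 0.5781 -0.1812  0.1234] rpy [1.7993e+02 1.1000e-01 1.1356e+02] w 0.0154 F [-5.   2.5 13.3] g 60.0
slide [ 0.0002 -0.0012  0.0014] rot [0.0013 0.0019 0.001 ]
[0.35165993 0.76677306 0.00763704]
```

```bash
python3 -m crank '{"jaw":[-1,-1,-1,-1],"slide":[[0.0004,-0.0004,0.0005],[0.0007,-0.0007,0.001],[0.0007,-0.0007,0.002],[0.0007,-0.0007,0.002]],"rot":[[0.001,0.002,0.001],[0.001,0.002,0.001],[0.001,0.002,0.001],[0.001,0.002,0.001]]}' 60
python3 - <<'E'
from h import *
go(.577,-.1815,.122,113.5);print(env.observe()['ft_torque'])
s=grab_frame('side');a=s['pixels'][130:210,265:345]
cv2.imwrite('pics/h4.png',cv2.resize(a,None,fx=7,fy=7,interpolation=2))
E
```

```text
t: 8.83
ee_pos: [0.5781, -0.1813, 0.1233]
orientation: [3.139, 0.002, 1.981]
contact_force: [-5.2, 1.9, 20.5]
width: 0.0155
grasp_force: 60.0
t 8.8333 pos [ 0.5781 -0.1813  0.1233] rpy [1.7988e+02 1.3000e-01 1.1351e+02] w 0.0155 F [-5.2  1.9 20.5] g 60.0
slide [ 0.0003 -0.0011  0.0013] rot [0.0022 0.0022 0.0001]
[0.57892494 0.91426606 0.02454865]
```

View pics/h4.png

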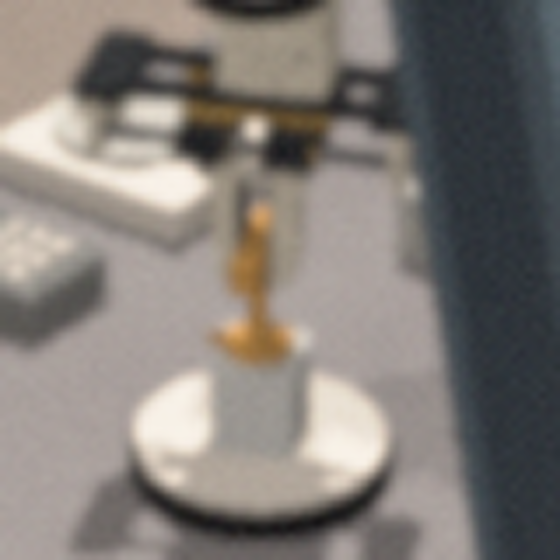

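The collar sits flush on the hub's top face at crop px (255, 340). Height stopped at TCP z = 0.1233, the predicted home, while the force rose from 13 to 20 N, so it is a hard stop. I'll let it settle and check that it holds.

```bash
python3 -m crank '{"jaw":[-1,-1,-1,-1,-1,-1],"slide":[[0,0,0.0005],[0,0,0.0005],[0,0,0.0005],[0,0,0.0005],[0,0,0.0005],[0,0,0.0005]],"rot":[[0,0,0],[0,0,0],[0,0,0],[0,0,0],[0,0,0],[0,0,0]]}' 60
python3 -c "
from h import *
go(.577,-.1815,.122,113.5)
o=env.observe()
if o['contact_force'][2]>16 and o['ee_pos'][2]<.1245: print(env.finish_job())"
```

```text
t: 9.38
ee_pos: [0.5782, -0.1814, 0.1233]
orientation: [3.139, 0.003, 1.981]
contact_force: [-5.8, 1.7, 22.7]
width: 0.0156
grasp_force: 60.0
t 9.3833 pos [ 0.5782 -0.1814  0.1233] rpy [1.7986e+02 1.5000e-01 1.1351e+02] w 0.0156 F [-5.8  1.7 22.7] g 60.0
slide [ 0.0004 -0.0011  0.0013] rot [0.0024 0.0026 0.0001]
the job is handed in; nothing more can be done
None
```

The brass T-bar post is keyed into the hub, with its collar on the hub top and within about 0.2° of upright; the arm is still gripping it at 60 N and pressing down with about 23 N, and the job was handed in at about 9.4 s.

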